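# Clamp the tube rack on the shaker

## Task

Get the tube rack ready for shaking: with the fingertips, slide it along the shaker's platform until the edge of its foot sits fully home and square against the steel end stop, then push the toggle clamp's handle over and down past its dead point so that it snaps into lock and the rubber tip holds the rack's foot down. Only push: do not lift or tip the rack, and leave the other things on the bench where they are.

Things in the scene. Friction and masses are not known exactly. Their poses are not given: they have to be found in the camera images.
- shaker: Bench shaker, fixed: dark blue casing, aluminium platform 260 mm (x) by 340 mm (y), its top 95 mm above the bench. Origin on the bench under the platform's centre, z up, x points from the sloping control panel (robot side) to the back, y to its left. The rack, end stop and toggle clamp stand on the platform, the clamp beyond the stop on the +y side.
- end_stop (a point): Foot of the end stop's upright face, in the middle of its length, on the platform: shaker frame (0, 50, 95) mm, shaker's axes. A steel angle screwed down, 130 mm along x, 16 mm high; its face looks to -y, where the rack waits.
- rack_foot (a point): Middle of the leading edge of the rack's foot, on its top face, 6 mm above the platform; z up, y points out of the rack to the stop. The foot is the bare end of the base plate, 84 mm wide, 34 mm long, on which the clamp presses. At the start it is 30 to 72 mm short of the stop, up to 0.2 rad out of square.
- rack: Loose white plastic tube rack, 0.24 to 0.48 kg; origin on the platform under the centre of its frame, 84 mm behind the foot's edge, same axes. Frame 100 mm long (y), 84 mm wide (x): solid end panels up to 62 mm above the platform, capped tubes up to 78 mm. The flat rear panel, at y = -50 mm here (134 mm behind the foot's edge), is the face to push on, 15 to 55 mm up.
- clamp_base (a point): Arm pivot of the horizontal-handle toggle clamp, shaker frame (0, 92, 115) mm, shaker's axes. Open, its 76 mm steel arm and the handle both stand up, the arm (top at most 95 mm above the platform) on the -y side of the handle. The handle swings to +y and down in the plane x = 0, while the arm swings to -y and down over the stop onto the rack's foot.
- grip (a point): Middle of the pushing face of the handle's black rubber grip, 24 mm wide, 70 mm long, 14 mm thick. y along the handle to its free end (35 mm away), z out of the face. Open, z faces the rack and y is up; locked, z is up and y is shaker +y. Shaker frame (y, z) in mm by joint value: 108, 218 at 0; 133, 219 at 0.6; 154, 209 at 1.4; 170, 180 at 2.35; 178, 158 at the dead point; 180, 143 locked.
- clamp_handle (a joint): Angle between clamp handle and arm, rad: 0 fully open, grows as the handle is pushed over. Starts at 0.1 to 0.55, held by friction. About 2 N at the grip swings it; past 1.5 it may fall by itself until the rubber tip rests on the foot at 2.35. From there it takes 5 N to the dead point at 2.63; short of it the handle springs back, beyond it it snaps to the lock at 2.82 and stays.
- clamp_pad: Sprung rubber tip of the clamp's spindle, 15 mm in diameter; origin at the centre of its pressing face. Locked, it presses at (0, 34) mm in the shaker's frame, 16 mm short of the stop's face, with some 20 N on the foot.
- tip_box: Magenta pipette tip box 82 x 120 x 56 mm on the bench on the shaker's right (-y) side; bystander. Origin under its centre.
- pipette: Pipette 240 mm long, 25 mm thick, lying on the bench along the shaker's left (+y) side, below the handle; bystander. Origin under its middle, x towards its tip.
- reagent: White bottle 60 mm in diameter, 115 mm tall, on the bench on the shaker's left (+y) side; bystander. Origin under its centre.
There are look-alikes about, which are no part of the job. Leave any blue look-alike of the rack alone.

How it is judged:
By the outcome, as a careful person would: the job done as asked, in the order asked, and still so for the second after the job is handed in, with the robot touching nothing.
It also fails if it takes over 42 s, if anything falls off the work surface, if the arm or the gripper's body presses on something with over 40 N, if the wrist force passes 120 N, or if a joint passes its speed limit or range.

## Robot

A 6-joint arm with a two-finger parallel gripper is mounted at the origin on the work surface. World frame = base frame: x ahead of the robot, y to its left, z up, the work surface at z = 0. Lengths are in m, angles in rad, forces in N, time in s.
With the tool pointing down it reaches from about 0.425 to 0.95 m from the base axis. Payload 14.7 kg.
Tool frame: the origin (TCP) lies at the very end of the fingers, on their centre line; the grasp point (between the pads) lies 19 mm behind it (robot.grasp_offset is the distance from the TCP to the grasp point, in m); z points along the fingers, y is the line along which they close (so a half turn about z gives the same grasp; the last joint's range is limited). The gripper opens to 85 mm and grips with 20 to 120 N. Pads are 22 mm wide; open, the fingers measure 114 mm over their backs; the gripper's body (76 mm by 85 mm) begins 54 mm behind the grasp point. The pads swing forward as they close: fully open they stand 13 mm farther back than shut.
Start: joints at [-1.362, 0.48, 1.596, -0, 1.065, -0.047], TCP at [0.164, -0.629, 0.231] pointing down, gripper open.
Joint ranges: [-2.75, 2.75], [-0.82, 2.05], [0.23, 2.67], [-1.56, 4.7], [0.09, 2.69], [-2.92, 2.92]. Speed limits (rad/s): [1.89, 1.89, 2.39, 3.01, 3.01, 3.01].

## Interface

Orientations are given as a 3x3 rotation matrix whose columns are the frame's x, y, z axes.
In Python, from plant import sense, imaging, close_job, robot gives the robot as it stands.
- The arm moves only by the tool apply_moves, never from a script. Its argument "steps" is text: rows parted by semicolons, each of 7 numbers parted by spaces: the turn, a rotation vector about the tool's x, y, z in degrees, then the shift along the tool's x, y, z in mm, then the opening, from 0 (shut) to 1 (fully open). In form: wx wy wz tx ty tz jaw; .... A call has 1 to 8 rows; each row shifts and turns the commanded pose from where the row before left it, along the tool's axes as they then stand; what a row does not reach is not made up. A row lasts 1/10 s, in which the tool goes at most 50 mm and 8.59 degrees, less where a joint would pass 70% of its speed; a pose out of reach is approached as far as the arm can. A call is refused whole if a number of a shift passes 50 or a number of a turn 8.59, either way. A call with a gripper value outside its range is refused whole. The fingers move at their own pace and stop on an object; "force" is the grip in N (left out, the last holds). Time passes only in rows, so rows that do not move let the fingers close. It gives the time, the measured TCP pose, the force, the opening and the grip force at its end, in the units of the state.
- sense(): the state, without advancing time (a new reading comes with each control period).
- imaging.grab_frame(name): name is "scene" or "top" or "wrist"; returns a dict with "frame" (384x512x3 uint8, red, green, blue), "depth" (384x512 float32, m along the optical axis (not along the pixel's ray), 0 where there is no reading), "fx", "fy", "cx", "cy" (pixels), "k1" (the pictures are not rectified: a ray, as slopes to the right and down, at radius r is drawn at 1 + k1 r^2 times it, then the intrinsics apply), "extrinsics" (4x4, takes a point from world to camera coordinates). Camera axes: x right, y down, z forward; pixel columns grow to the right and rows downward; lengths in m; the calibration is good to about 2 mm. A picture is of the moment at which its call begins.
- close_job(): hands the job in; it is judged then, once.
Trained networks look in the newest picture that a camera, given by its name, has taken for a name from the list of things; names that differ only in an ending like _2 or _b are one class to them, and where a whole thing is asked for, a point or a joint stands for the part that bears it (a point fixed in the world has none). Each returns a list of dicts, best first, with "conf" (0 to 1); they miss things now and then, are a little off and sometimes report something else, mostly with a low value. They report only what shows in the picture. A call takes as long as a camera call. They do not tell look-alikes from the thing itself.
- imaging.silhouettes(camera, thing): "mask" (384x512 bool, what is visible of it) and "extent" ([left, top, width, height] as shares, 0 to 1, of the picture: columns of its width, rows of its height, round what is visible of it).
- imaging.mark_of(camera, thing): "xy" ([column, row] as shares, 0 to 1, of the picture: columns of its width, rows of its height: a listed point, or the origin of a listed thing).
The state is a dict: "time": time; "q": joint angles; "joint_velocities": joint speeds; "tau": joint torques, N m; "ee_pos": TCP position; "tool_rot": TCP orientation; "ft_force": force on the tool from outside, world axes, zero at the start; "torque": the same for the moment, N m; "finger_gap": finger opening in m; "grasp_force": force on a finger pad.
Only numpy, scipy, OpenCV 4.12 (cv2) and the standard library are available. Lean on these libraries where they do the work, as an engineer would, in place of code of your own. Each camera call takes 0.05 s, during which the arm holds its last target. There are 200 camera calls.

## Working session

There is one attempt and no reset: what is moved stays moved. The work goes in short steps, Python scripts to look and compute and a tool call to move; the robot and the scene stay as the last step left them, time stands still between calls to the robot, and variables do not carry over. Pictures are saved under pics/ and viewed, at most 10 in all, crops included, and the job is handed in when it is done.

Besides the shell and the picture viewer there is one more tool, called after "Request:" as name(argument=value, ...), one argument or row to a line, values as JSON. apply_moves: Moves the arm, as the interface text tells. Its arguments: {"type":"object","properties":{"steps":{"type":"string"},"force":{"type":"number"}},"required":["steps"]}

```bash
mkdir -p pics
cat > h.py <<'E'
import numpy as np, cv2
from plant import sense, imaging, close_job, robot
def px2w(f,u,v,d=None):
    if d is None:
        p=f["depth"][max(0,int(v)-2):int(v)+3,max(0,int(u)-2):int(u)+3]; p=p[p>0]; d=np.median(p)
    K=np.array([[f["fx"],0,f["cx"]],[0,f["fy"],f["cy"]],[0,0,1.]])
    # r = undistorted slope radius
    a=cv2.undistortPoints(np.array([[[u,v]]],float),K,np.array([f["k1"],0,0,0.]))[0,0]
    E=f["extrinsics"]; return E[:3,:3].T@(np.array([a[0]*d,a[1]*d,d])-E[:3,3])
def cloud(f,mask):
    v,u=np.nonzero(mask&(f["depth"]>0)); d=f["depth"][v,u]
    K=np.array([[f["fx"],0,f["cx"]],[0,f["fy"],f["cy"]],[0,0,1.]])
    a=cv2.undistortPoints(np.stack([u,v],1)[:,None].astype(float),K,np.array([f["k1"],0,0,0.]))[:,0]
    E=f["extrinsics"]; return (np.c_[a*d[:,None],d]-E[:3,3])@E[:3,:3]
def save(f,n): cv2.imwrite("pics/"+n+".png",f["frame"][:,:,::-1])
E
python3 - <<'E'
from h import *
ims=[]
for c in ("scene","top"):
    f=imaging.grab_frame(c); ims.append(f["frame"])
    print(c, "campos",(-f["extrinsics"][:3,:3].T@f["extrinsics"][:3,3]).round(3))
    for t in ("shaker","rack","rack_foot","end_stop","clamp_base","grip","clamp_pad"):
        for r in imaging.mark_of(c,t)[:3]:
            u,v=r["xy"][0]*512,r["xy"][1]*384
            try: w=px2w(f,u,v).round(3)
            except Exception as e: w=None
            print(t,round(r["conf"],2),round(u),round(v),w)
    for t in ("tip_box","pipette","reagent"):
        for r in imaging.silhouettes(c,t)[:2]:
            p=cloud(f,r["mask"]); print(t,round(r["conf"],2),np.median(p,0).round(3),p.min(0).round(3),p.max(0).round(3))
    save(f,c)
E
```

```text
scene campos [ 1.053 -0.561  0.755]
shaker 0.89 236 246 [ 0.622 -0.145  0.094]
rack 0.68 310 309 [ 0.859 -0.156  0.072]
rack 0.64 206 234 [ 0.566 -0.192  0.133]
rack 0.63 110 236 [ 0.304 -0.325  0.045]
rack_foot 0.95 101 255 [ 0.307 -0.366  0.002]
rack_foot 0.73 234 225 [ 0.571 -0.1    0.098]
rack_foot 0.64 306 280 [ 0.778 -0.049 -0.002]
end_stop 0.65 267 170 [0.382 0.258 0.   ]
end_stop 0.58 248 216 [ 0.57  -0.043  0.094]
clamp_base 0.78 261 204 [ 0.578 -0.002  0.116]
clamp_base 0.17 148 278 [ 0.506 -0.337  0.047]
grip 0.66 267 169 [0.382 0.259 0.002]
clamp_pad 0.5 249 194 [0.51  0.025 0.098]
clamp_pad 0.37 247 214 [ 0.564 -0.043  0.095]
tip_box 0.67 [ 0.486 -0.338  0.049] [ 0.401 -0.402 -0.003] [ 0.531 -0.246  0.059]
pipette 0.42 [0.574 0.148 0.024] [ 0.489  0.112 -0.003] [0.703 0.17  0.033]
reagent 0.94 [0.712 0.195 0.064] [ 0.633  0.18  -0.001] [0.735 0.34  0.118]
reagent 0.66 [0.556 0.153 0.025] [0.494 0.077 0.012] [0.689 0.169 0.097]
top campos [0.464 0.01  1.192]
shaker 0.97 279 198 [ 0.543 -0.072  0.096]
rack 0.97 348 293 [ 0.259 -0.273  0.07 ]
rack 0.94 314 201 [ 0.527 -0.161  0.171]
rack 0.71 288 108 [ 0.822 -0.109  0.065]
rack_foot 0.75 287 184 [ 0.583 -0.096  0.096]
rack_foot 0.65 271 127 [ 0.778 -0.057  0.001]
end_stop 0.94 271 191 [ 0.564 -0.049  0.096]
end_stop 0.4 289 185 [ 0.579 -0.102  0.097]
clamp_base 0.63 253 189 [0.564 0.003 0.142]
grip 0.58 241 179 [0.581 0.035 0.242]
grip 0.44 208 182 [0.602 0.145 0.02 ]
clamp_pad 0.57 267 187 [ 0.576 -0.036  0.1  ]
tip_box 0.65 [ 0.465 -0.321  0.051] [ 0.409 -0.392  0.009] [ 0.522 -0.258  0.062]
pipette 0.74 [0.56  0.151 0.022] [0.47  0.119 0.001] [0.697 0.179 0.035]
pipette 0.21 [ 0.531 -0.058  0.095] [ 0.365 -0.299 -0.006] [0.734 0.115 0.255]
reagent 0.67 [0.691 0.206 0.081] [ 0.67   0.184 -0.003] [0.727 0.244 0.119]
```

Run:
```python
import cv2,numpy as np
a=cv2.imread("pics/scene.png");b=cv2.imread("pics/top.png")
cv2.imwrite("pics/cropA.png",np.vstack([cv2.resize(a[130:330,60:360],(0,0),fx=1.5,fy=1.5,interpolation=2)[:300,:],cv2.resize(b[130:280,200:350],(300,300),interpolation=2).repeat(1,0)[:, :].copy() if 0 else cv2.copyMakeBorder(cv2.resize(b[90:290,190:390],(300,300)),0,0,0,150,0)]))
```

```text
(no output)
```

View pics/cropA.png

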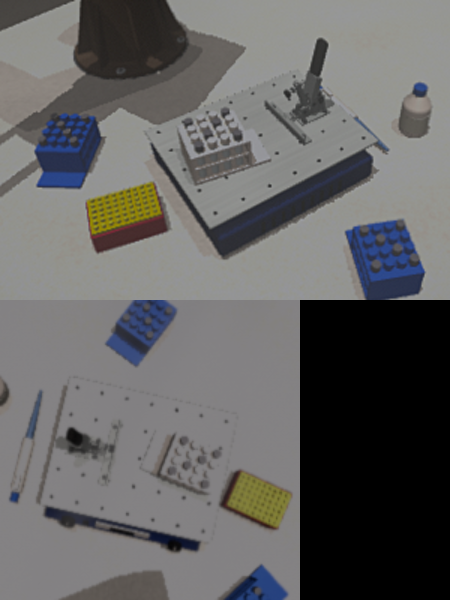

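View pics/top.png

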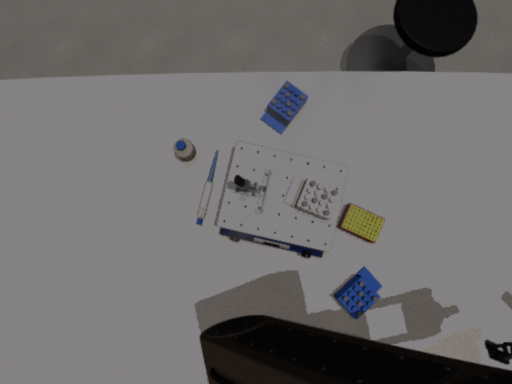

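The white rack on the platform (top view, about 316,198) is the one meant. The blue racks at (285,107) and (358,293) are look-alikes standing on the bench. The clamp is at about (243,185) and the stop at about (265,190). Next I'll measure the geometry.

Run:
```python
from h import *
f=imaging.grab_frame("top")
m=np.zeros((384,512),bool); m[135:265,212:355]=1
P=cloud(f,m)
def rect(Q):
    r=cv2.minAreaRect((Q[:,:2]*1000).astype(np.float32)); b=cv2.boxPoints(r); return r
pl=P[(abs(P[:,2]-.095)<.008)]
# drop outliers
c=np.median(pl[:,:2],0)
print("platform",rect(pl),len(pl),np.median(pl[:,2]))
# rotate into shaker frame
r=rect(pl); ang=r[2]; w,h=r[1]
th=np.deg2rad(ang if w<h else ang-90)  # direction of short side = x
if np.cos(th)<0: th+=np.pi
O=np.array(r[0])
R=np.array([[np.cos(th),-np.sin(th)],[np.sin(th),np.cos(th)]])
print("th",th,"O",O)
S=np.c_[(P[:,:2]*1000-O)@R,P[:,2]*1000]
np.save("S.npy",S)
for n,(lo,hi,y0,y1) in dict(frame=(145,185,-170,40),frametop=(152,160,-170,40),stop=(106,118,20,80),foot=(99,104,-60,40),clamp=(125,300,0,170)).items():
    q=S[(S[:,2]>lo)&(S[:,2]<hi)&(S[:,1]>y0)&(S[:,1]<y1)&(abs(S[:,0])<120)]
    print(n,len(q),q.min(0).round(),q.max(0).round(),q.mean(0).round(1), [np.round(x,1) for x in rect(q/1000)] if len(q)>3 else "")
for n,t in (("rack",'rack'),("clamp",'clamp_handle')):
    for s in imaging.silhouettes("top",t):
        q=cloud(f,s["mask"])*1000; print(t,s["conf"],np.median(q,0).round(),len(q))
# scene camera too for grip
g=imaging.grab_frame("scene")
for t in ('clamp_handle','grip','rack'):
    for s in imaging.silhouettes("scene",t):
        q=cloud(g,s["mask"])*1000; q=np.c_[(q[:,:2]-O)@R,q[:,2]]; print(t,s["conf"],np.median(q,0).round(),np.percentile(q,2,0).round(),np.percentile(q,98,0).round(),len(q))
m=np.zeros((384,512),bool); m[140:215,235:300]=1
q=cloud(g,m)*1000; q=np.c_[(q[:,:2]-O)@R,q[:,2]]
k=q[(q[:,2]>165)&(abs(q[:,0])<40)&(q[:,1]>60)&(q[:,1]<200)]
for z in range(165,275,15):
    a=k[(k[:,2]>=z)&(k[:,2]<z+15)]
    if len(a): print(z,len(a),a.mean(0).round(1),a.min(0).round(),a.max(0).round())
```

```text
platform ((549.0053100585938, -83.14419555664062), (341.8973083496094, 261.24639892578125), 76.23381805419922) 8629 0.09567381418014899
th -0.24026520038282323 O [549.00531006 -83.14419556]
frame 1119 [ -41. -150.  146.] [ 58. -38. 180.] [  7.9 -92.8 163.1] [array([  8.9, -94.3]), array([101.3,  84.7]), np.float64(80.3)]
frametop 631 [ -41. -150.  152.] [ 58. -38. 160.] [  7.4 -92.4 157.1] [array([  8.9, -94.3]), array([101.3,  84.7]), np.float64(80.4)]
stop 48 [-64.  51. 107.] [ 63.  54. 115.] [ -1.8  52.2 111.1] [array([-0.7, 52.2]), array([  3. , 127.3]), np.float64(90.0)]
foot 378 [-116.  -59.   99.] [119.  39. 104.] [ 13.  -21.  101.1] [array([  1.6, -10.1]), array([ 98.5, 235.1]), np.float64(89.6)]
clamp 261 [-15.  54. 125.] [ 13. 140. 256.] [ -2.4 107.2 192. ] [array([ 0.6, 96.7]), array([28.2, 85.3]), np.float64(5.9)]
rack 0.98 [828. -96.  62.] 1300
rack 0.89 [ 539. -159.  157.] 1517
rack 0.72 [ 256. -306.   62.] 1390
clamp_handle 0.64 [ 540. -159.  157.] 1540
clamp_handle 0.52 [576.  34. 203.] 182
clamp_handle 0.84 [  9. 116. 187.] [-135.  102.   12.] [ 17. 242. 252.] 376
grip 0.67 [  9. 116. 189.] [-12. 102. 135.] [ 18. 136. 252.] 373
grip 0.27 [ 91. 309.  63.] [ 59. 294.   1.] [109. 343. 116.] 614
rack 0.86 [-211. -300.   48.] [-279. -356.    3.] [-162. -234.   79.] 1708
rack 0.8 [312.  32.  62.] [234.  -7.   2.] [357.  85.  80.] 2086
rack 0.61 [ 39. -97. 155.] [ -28. -149.   97.] [ 61. -19. 174.] 2007
165 97 [  5.7  96.6 173. ] [-15.  60. 165.] [ 18. 125. 180.]
180 59 [  6.1 104.8 185.9] [-11.  74. 180.] [ 18. 125. 195.]
195 39 [  7.4 117.2 202.7] [ -6. 112. 196.] [ 15. 129. 210.]
210 43 [  6.7 120.3 217.4] [ -7. 115. 210.] [ 15. 130. 225.]
225 44 [  6.8 123.9 232.9] [ -6. 119. 226.] [ 15. 132. 240.]
240 51 [  5.4 129.  247.7] [ -9. 123. 241.] [ 15. 137. 254.]
```

```bash
cat >> h.py <<'E'
from scipy.spatial.transform import Rotation as Ro
O=np.array([549.,-83.1]); th=-0.2403
RS=np.array([[np.cos(th),-np.sin(th),0],[np.sin(th),np.cos(th),0],[0,0,1]])
def w2s(p): return RS.T@(np.asarray(p)*1000-np.r_[O,0])
def tgt(sx,sy,z,Rt):   # shaker-frame target (mm) -> shift in tool axes, turn
    s=sense(); T=np.array(s["tool_rot"]); p=np.array(s["ee_pos"])*1000
    d=RS@np.array([sx,sy,z])+np.r_[O,0]-p
    print("shaker pos",w2s(s["ee_pos"]).round(1),"turn",np.rad2deg(Ro.from_matrix(T.T@Rt).as_rotvec()).round(1),"shift before turn",(T.T@d).round(1),"after turn",(Rt.T@d).round(1),"t",s["time"],"F",np.round(s["ft_force"],1))
# tool y = -shaker x ... candidates
RA=RS@np.array([[0,1,0],[1,0,0],[0,0,-1.]])   # tool x=+ys, y=+xs
RB=RS@np.array([[0,-1,0],[-1,0,0],[0,0,-1.]]) # tool x=-ys, y=-xs
E
python3 - <<'E'
from h import *
s=sense(); print(np.round(s["tool_rot"],3),s["q"])
tgt(8,-190,170,RA); tgt(8,-190,170,RB)
E
```

```text
[[ 0.967  0.253 -0.   ]
 [ 0.253 -0.967  0.   ]
 [ 0.    -0.    -1.   ]] [-1.36158836e+00  4.80245864e-01  1.59628927e+00  1.24106578e-06
  1.06507368e+00 -4.66066251e-02]
shaker pos [-243.6 -621.6  231.3] turn [ -0.   -0.  -61.6] shift before turn [ 426.7 -259.8   61.3] after turn [431.6 251.6  61.3] t 1.45 F [ 0.8 -1.1 -0.3]
shaker pos [-243.6 -621.6  231.3] turn [ -0.    0.  118.4] shift before turn [ 426.7 -259.8   61.3] after turn [-431.6 -251.6   61.3] t 1.45 F [ 0.8 -1.1 -0.3]
```

Request:
apply_moves(
  steps="0 0 -7.7 0 0 0 0.5;0 0 -7.7 0 0 0 0.5;0 0 -7.7 0 0 0 0.5;0 0 -7.7 0 0 0 0.5;0 0 -7.7 0 0 0 0.5;0 0 -7.7 0 0 0 0.5;0 0 -7.7 0 0 0 0.5;0 0 -7.7 0 0 0 0.5",
)

```text
time: 2.25
ee_pos: [0.1645, -0.6289, 0.2313]
tool_rot: [[0.232, 0.973, -0.0], [0.973, -0.232, -0.0], [-0.0, -0.0, -1.0]]
ft_force: [0.8, -0.7, -0.1]
finger_gap: 0.0428
grasp_force: 0.0
```

Request:
apply_moves(
  steps="0 0 0 36 21 0 0.5;0 0 0 36 21 0 0.5;0 0 0 36 21 0 0.5;0 0 0 36 21 0 0.5;0 0 0 36 21 0 0.5;0 0 0 36 21 0 0.5;0 0 0 36 21 0 0.5;0 0 0 36 21 0 0.5",
)

```text
time: 3.05
ee_pos: [0.3971, -0.3877, 0.2315]
tool_rot: [[0.238, 0.971, 0.0], [0.971, -0.238, -0.0], [-0.0, 0.0, -1.0]]
ft_force: [0.5, -0.9, 0.4]
finger_gap: 0.0427
grasp_force: 0.0
```

Request:
apply_moves(
  steps="0 0 0 36 21 0 0.5;0 0 0 36 21 0 0.5;0 0 0 36 21 0 0.5;0 0 0 25 21 0 0.5;0 0 0 0 0 0 0.5;0 0 0 0 0 0 0.5",
)

```text
time: 3.65
ee_pos: [0.5095, -0.2793, 0.2312]
tool_rot: [[0.236, 0.972, -0.0], [0.972, -0.236, -0.0], [-0.0, -0.0, -1.0]]
ft_force: [-0.3, 0.3, 0.0]
finger_gap: 0.0427
grasp_force: 0.0
```

Run:
```python
from h import *
tgt(8,-190,119,RA); s=sense(); print(s["finger_gap"],np.round(s["q"],2))
f=imaging.grab_frame("wrist"); save(f,"w1")
```

```text
shaker pos [   8.4 -199.9  231.2] turn [-0.   0.   0.1] shift before turn [  9.9  -0.3 112.2] after turn [  9.9  -0.4 112.2] t 3.65 F [-0.3  0.3  0. ]
0.042734403601350196 [-0.55  0.38  1.76 -0.    1.   -0.32]
```

Request:
apply_moves(
  steps="0 0 0 0 0 37 0.5;0 0 0 0 0 37 0.5;0 0 0 0 0 36 0.5;0 0 0 15 0 0 0.5;0 0 0 15 0 0 0.5;0 0 0 0 0 0 0.5",
)

```text
time: 4.3
ee_pos: [0.5172, -0.2494, 0.1229]
tool_rot: [[0.237, 0.972, 0.001], [0.972, -0.237, -0.001], [-0.0, 0.002, -1.0]]
ft_force: [-0.1, -0.3, -0.1]
finger_gap: 0.0424
grasp_force: 0.0
```

Request:
apply_moves(
  steps="0 0 0 4 0 0 0.5;0 0 0 4 0 0 0.5;0 0 0 4 0 0 0.5;0 0 0 4 0 0 0.5;0 0 0 4 0 0 0.5;0 0 0 4 0 0 0.5;0 0 0 4 0 0 0.5;0 0 0 4 0 0 0.5",
)

```text
time: 5.1
ee_pos: [0.5241, -0.2192, 0.1213]
tool_rot: [[0.238, 0.971, 0.0], [0.971, -0.238, 0.0], [0.0, 0.0, -1.0]]
ft_force: [0.4, -1.9, 2.0]
finger_gap: 0.0429
grasp_force: 1.0
```

```bash
cat > rk.py <<'E'
from h import *
tgt(8,-95,119,RA)
f=imaging.grab_frame("top"); save(f,"t_"+str(round(sense()["time"]*100)))
m=np.zeros((384,512),bool); m[135:265,212:355]=1
P=cloud(f,m)*1000; S=np.c_[(P[:,:2]-O)@RS[:2,:2],P[:,2]]
q=S[(S[:,2]>99)&(S[:,2]<104)&(S[:,1]>-60)&(S[:,1]<49)&(abs(S[:,0])<48)]
print("foot",len(q),q.min(0).round(),q.max(0).round())
for x in range(-40,60,12):
    a=q[abs(q[:,0]-x)<6]
    if len(a)>2: print(x,len(a),a[:,1].min().round(1),a[:,1].max().round(1))
F=imaging.silhouettes("top","rack")
for s in F:
    q=cloud(f,s["mask"])*1000; q=np.c_[(q[:,:2]-O)@RS[:2,:2],q[:,2]]
    if abs(np.median(q[:,0]))<60:
        q=q[(q[:,2]>97)&(q[:,2]<178)]; r=cv2.minAreaRect(q[:,:2].astype(np.float32)); print("rack+foot",s["conf"],r,len(q))
E
python3 rk.py
```

```text
shaker pos [   8.3 -138.1  121.3] turn [ 0. -0.  0.] shift before turn [43.1 -0.2  2.3] after turn [43.1 -0.3  2.3] t 5.1 F [ 0.4 -1.9  2. ]
foot 275 [-46. -60.  99.] [ 48.  46. 104.]
-40 9 -60.0 46.4
-28 35 -55.2 33.2
-16 40 -21.7 33.8
-4 41 -22.5 24.1
8 41 -24.5 30.4
20 36 -24.2 41.3
32 38 -25.8 14.1
44 34 -27.0 20.4
rack+foot 0.95 ((6.382511138916016, -55.38697814941406), (129.23085021972656, 84.7916259765625), 85.0027847290039) 1401
```

Request:
apply_moves(
  steps="0 0 0 4 0 0 0.5;0 0 0 4 0 0 0.5;0 0 0 4 0 0 0.5;0 0 0 4 0 0 0.5;0 0 0 4 0 0 0.5;0 0 0 4 0 0 0.5;0 0 0 4 0 0 0.5;0 0 0 4 0 0 0.5",
)

```text
time: 6.0
ee_pos: [0.5317, -0.1881, 0.1213]
tool_rot: [[0.238, 0.971, -0.0], [0.971, -0.238, 0.0], [0.0, -0.0, -1.0]]
ft_force: [-1.0, -1.2, -0.7]
finger_gap: 0.0427
grasp_force: 0.5
```

```bash
python3 rk.py
```

```text
shaker pos [   8.2 -106.1  121.3] turn [-0. -0.  0.] shift before turn [11.1 -0.1  2.3] after turn [11.1 -0.2  2.3] t 6.0 F [-1.  -1.2 -0.7]
foot 277 [-48. -60.  99.] [ 48.  48. 104.]
-40 37 -59.9 44.8
-28 44 5.3 38.9
-16 34 5.5 39.2
-4 41 5.3 48.4
8 39 5.5 43.7
20 31 5.2 39.3
32 36 5.1 39.1
44 13 5.5 36.1
rack+foot 0.63 ((0.30368804931640625, -19.002498626708984), (84.45262908935547, 116.54006958007812), 0.2082231044769287) 1220
```

Request:
apply_moves(
  steps="0 0 0 3 0 0 0.5;0 0 0 3 0 0 0.5;0 0 0 2 0 0 0.5;0 0 0 1.5 0 0 0.5;0 0 0 1 0 0 0.5;0 0 0 0.5 0 0 0.5;0 0 0 0 0 0 0.5",
)

```text
time: 6.8
ee_pos: [0.5342, -0.1777, 0.1213]
tool_rot: [[0.238, 0.971, 0.0], [0.971, -0.238, 0.0], [0.0, -0.0, -1.0]]
ft_force: [0.9, -0.0, -0.4]
finger_gap: 0.0426
grasp_force: 0.0
```

Request:
apply_moves(
  steps="0 0 0 0.5 0 0 0.5;0 0 0 0.5 0 0 0.5;0 0 0 0 0 0 0.5",
)

```text
time: 7.1
ee_pos: [0.5344, -0.177, 0.1213]
tool_rot: [[0.238, 0.971, -0.0], [0.971, -0.238, -0.0], [-0.0, 0.0, -1.0]]
ft_force: [-0.7, -4.1, 0.4]
finger_gap: 0.0427
grasp_force: 2.2
```

Force is rising, so I'll keep easing in until it clearly meets the stop.

Request:
apply_moves(
  steps="0 0 0 0.5 0 0 0.5;0 0 0 0.5 0 0 0.5;0 0 0 0 0 0 0.5",
)

```text
time: 7.4
ee_pos: [0.5345, -0.1769, 0.1215]
tool_rot: [[0.237, 0.971, -0.0], [0.971, -0.237, -0.001], [-0.001, 0.0, -1.0]]
ft_force: [-5.4, -12.5, 2.8]
finger_gap: 0.0428
grasp_force: 7.1
```

Request:
apply_moves(
  steps="0 0 0 0.5 0 0 0.5;0 0 0 0.5 0 0 0.5;0 0 0 0 0 0 0.5",
)

```text
time: 7.7
ee_pos: [0.5346, -0.1768, 0.1217]
tool_rot: [[0.237, 0.972, -0.0], [0.972, -0.237, -0.002], [-0.002, 0.001, -1.0]]
ft_force: [-9.0, -22.4, 7.0]
finger_gap: 0.0427
grasp_force: 11.8
```

```bash
python3 rk.py
```

```text
shaker pos [  8.4 -94.5 121.7] turn [0.  0.1 0.1] shift before turn [-0.5 -0.4  2.7] after turn [-0.5 -0.4  2.7] t 7.7 F [ -9.  -22.4   7. ]
foot 262 [-47. -54.  99.] [ 42.  49. 104.]
-40 33 -54.1 48.3
-28 36 16.6 49.0
-16 41 16.9 48.7
-4 35 16.7 48.4
8 38 17.6 48.8
20 36 16.6 48.5
32 31 18.5 48.9
44 10 23.9 48.0
```

Request:
apply_moves(
  steps="0 0 0 -3 0 0 0.5;0 0 0 -8 0 0 0.5;0 0 0 -12 0 0 0.5;0 0 0 0 0 -30 0.2;0 0 0 0 0 -50 0;0 0 0 0 0 -50 0;0 0 0 0 0 -50 0;0 0 0 0 0 0 0",
)

```text
time: 8.6
ee_pos: [0.5322, -0.199, 0.3082]
tool_rot: [[0.238, 0.971, 0.009], [0.971, -0.238, -0.004], [-0.002, 0.01, -1.0]]
ft_force: [0.5, 0.5, -0.5]
finger_gap: 0.0001
grasp_force: 0.0
```

Request:
apply_moves(
  steps="0 0 0 45 -2 0 0;0 0 0 45 -2 0 0;0 0 0 45 -2 0 0;0 0 0 45 -2 0 0;0 0 0 20 0 0 0;0 0 0 0 0 0 0;0 0 0 0 0 0 0",
)

```text
time: 9.3
ee_pos: [0.5692, -0.0014, 0.3011]
tool_rot: [[0.237, 0.972, -0.0], [0.972, -0.237, -0.0], [-0.0, -0.0, -1.0]]
ft_force: [-0.6, -0.9, -0.1]
finger_gap: -0.0001
grasp_force: 0.0
```

```bash
python3 rk.py
python3 - <<'E'
from h import *
tgt(0,85,205,RA)
print(sense()["finger_gap"])
f=imaging.grab_frame("scene"); cv2.imwrite("pics/s2.png",cv2.resize(f["frame"][100:280,140:380,::-1],(0,0),fx=3,fy=3,interpolation=2))
E
```

```text
shaker pos [1.000e-01 8.420e+01 3.011e+02] turn [-0.   0.   0.1] shift before turn [-179.2    7.7  182.2] after turn [-179.2    7.9  182.1] t 9.3 F [-0.6 -0.9 -0.1]
foot 170 [-44. -27.  99.] [ 18.  49. 104.]
-40 37 -26.8 48.3
-28 37 17.2 48.9
-16 35 18.3 48.7
-4 32 16.6 48.4
8 23 16.9 39.7
20 6 18.2 30.3
rack+foot 0.56 ((-12.248933792114258, 11.939001083374023), (60.394752502441406, 76.15263366699219), 1.2646993398666382) 512
shaker pos [2.000e-01 8.340e+01 3.012e+02] turn [-0.  0. -0.] shift before turn [ 1.6 -0.2 96.2] after turn [ 1.6 -0.2 96.2] t 9.4 F [ 0.3  0.6 -0.4]
0.00025432377587318876
```

View pics/s2.png

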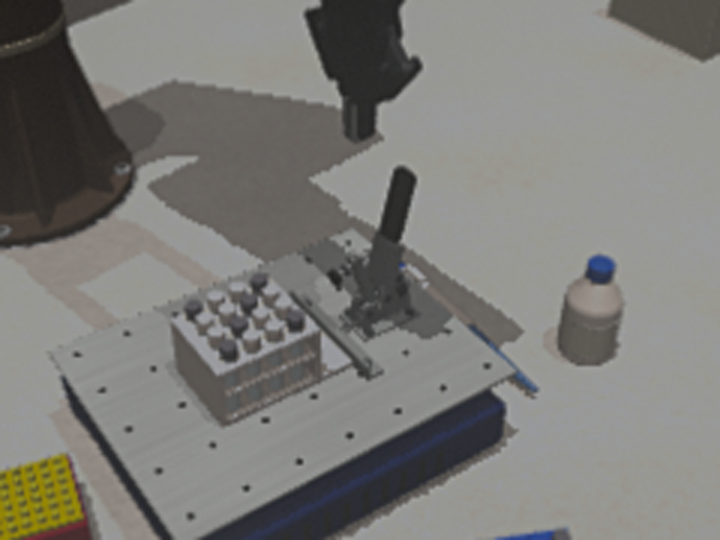

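The rack sits flush against the stop (crop about 245,345) and the handle is still upright at (395,215). The closed fingers are above the clamp on its -y side. I'll descend and push the handle over.

Request:
apply_moves(
  steps="0 0 0 0 0 35 0;0 0 0 0 0 35 0;0 0 0 0 0 26 0;0 0 0 5 0 0 0;0 0 0 5 0 0 0;0 0 0 5 0 0 0;0 0 0 5 0 0 0;0 0 0 0 0 0 0",
)

```text
time: 10.25
ee_pos: [0.5747, 0.0191, 0.2064]
tool_rot: [[0.237, 0.972, 0.002], [0.972, -0.237, 0.0], [0.001, 0.002, -1.0]]
ft_force: [0.3, 0.6, 0.4]
finger_gap: -0.0001
grasp_force: 0.0
```

Request:
apply_moves(
  steps="0 0 0 5 0 0 0;0 0 0 5 0 0 0;0 0 0 5 0 0 0;0 0 0 5 0 0 0;0 0 0 5 0 0 0;0 0 0 5 0 0 0;0 0 0 0 0 0 0",
)

```text
time: 10.95
ee_pos: [0.5812, 0.0484, 0.2052]
tool_rot: [[0.237, 0.971, -0.0], [0.971, -0.237, 0.0], [0.0, -0.0, -1.0]]
ft_force: [0.5, 0.3, 0.8]
finger_gap: 0.0002
grasp_force: 0.0
```

```bash
cat > cl.py <<'E'
from h import *
tgt(0,150,205,RA)
g=imaging.grab_frame("scene"); t=str(round(sense()["time"]*100))
cv2.imwrite("pics/c_"+t+".png",cv2.resize(g["frame"][110:250,200:340,::-1],(0,0),fx=4,fy=4,interpolation=2)); print("pics/c_"+t)
for c in ("scene","top"):
    f=imaging.grab_frame(c)
    for r in imaging.silhouettes(c,"grip"):
        q=cloud(f,r["mask"])*1000; q=np.c_[(q[:,:2]-O)@RS[:2,:2],q[:,2]]; print("sil",c,round(r["conf"],2),np.median(q,0).round(),np.percentile(q,3,0).round(),np.percentile(q,97,0).round(),len(q))
    for r in imaging.mark_of(c,"grip"):
        print("mark",c,round(r["conf"],2),w2s(px2w(f,r["xy"][0]*512,r["xy"][1]*384)).round(1))
E
python3 cl.py
```

```text
shaker pos [ -0.  135.3 205.2] turn [-0.  -0.   0.1] shift before turn [14.7  0.   0.2] after turn [14.7  0.   0.2] t 10.95 F [0.5 0.3 0.8]
pics/c_1100
sil scene 0.39 [-22. 229.  23.] [-107.  168.    2.] [100. 256.  95.] 159
mark scene 0.92 [ 14.8 137.9 223. ]
```

View pics/c_1100.png

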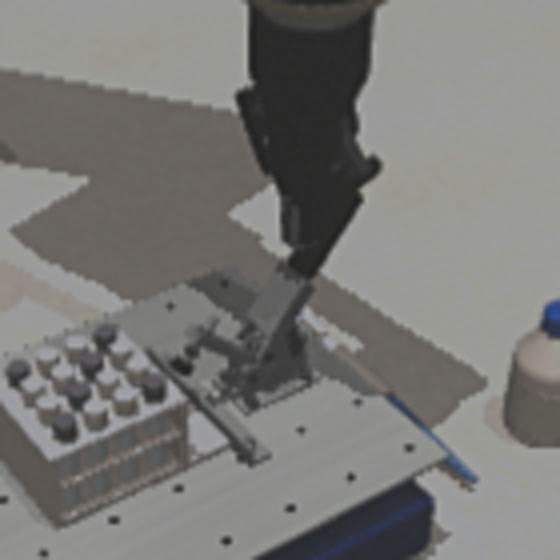

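Request:
apply_moves(
  steps="0 0 0 5 0 0 0;0 0 0 5 0 0 0;0 0 0 5 0 3 0;0 0 0 5 0 5 0;0 0 0 4 0 6 0;0 0 0 3 0 6 0;0 0 0 3 0 6 0;0 0 0 0 0 0 0",
)

```text
time: 12.1
ee_pos: [0.5881, 0.077, 0.1784]
tool_rot: [[0.237, 0.971, -0.001], [0.971, -0.237, -0.0], [-0.0, -0.001, -1.0]]
ft_force: [-0.1, -0.1, 1.4]
finger_gap: 0.0
grasp_force: 0.8
```

```bash
python3 cl.py
```

```text
shaker pos [-1.000e-01  1.648e+02  1.784e+02] turn [-0.  0.  0.] shift before turn [-14.8   0.1 -26.6] after turn [-14.8   0.1 -26.6] t 12.1 F [-0.1 -0.1  1.4]
pics/c_1215
sil scene 0.88 [  9. 130. 161.] [-10.  94. 138.] [ 17. 195. 187.] 322
mark scene 0.56 [ 15.3 161.4 195.4]
mark top 0.39 [-40.7 132.8 572.7]
mark top 0.34 [-14.   13.9 127. ]
```

Request:
apply_moves(
  steps="0 0 0 2 0 4 0;0 0 0 2 0 4 0;0 0 0 2 0 4 0;0 0 0 1 0 4 0;0 0 0 0 0 0 0",
)

```text
time: 12.95
ee_pos: [0.5899, 0.0837, 0.1627]
tool_rot: [[0.238, 0.971, -0.0], [0.971, -0.238, 0.0], [0.0, -0.0, -1.0]]
ft_force: [0.5, -0.6, 0.8]
finger_gap: 0.0002
grasp_force: 0.6
```

Request:
apply_moves(
  steps="0 0 0 1 0 4 0;0 0 0 1 0 4 0;0 0 0 1 0 3 0;0 0 0 0 0 3 0;0 0 0 0 0 0 0",
)

```text
time: 13.45
ee_pos: [0.5903, 0.0865, 0.1488]
tool_rot: [[0.238, 0.971, -0.001], [0.971, -0.238, -0.0], [-0.0, -0.001, -1.0]]
ft_force: [0.1, -1.6, -0.2]
finger_gap: 0.0005
grasp_force: 0.0
```

```bash
python3 cl.py
```

```text
shaker pos [ -0.2 174.5 148.8] turn [-0.  0.  0.] shift before turn [-24.5   0.2 -56.2] after turn [-24.5   0.2 -56.2] t 13.45 F [ 0.1 -1.6 -0.2]
pics/c_1350
sil scene 0.83 [  9. 131. 140.] [-10.  93. 125.] [ 17. 204. 144.] 321
mark scene 0.6 [ 12.4 168.5 156. ]
sil top 0.36 [ -6. 141. 142.] [-12. 136. 138.] [  0. 145. 145.] 17
mark top 0.52 [-43.  141.6 535.5]
```

The handle has dropped clear below the fingertip and there's no force on it, so it has snapped. I'll retract and check.

Request:
apply_moves(
  steps="0 0 0 0 0 -20 0;0 0 0 0 0 -40 0;0 0 0 0 0 -50 0;0 0 0 0 0 -50 0;0 0 0 -40 -30 0 0;0 0 0 -40 -30 0 0;0 0 0 -40 -30 0 0;0 0 0 -40 -30 0 0",
)

```text
time: 14.6
ee_pos: [0.4344, -0.0412, 0.3094]
tool_rot: [[0.237, 0.972, 0.001], [0.972, -0.237, -0.0], [-0.0, 0.001, -1.0]]
ft_force: [1.3, -0.7, 1.3]
finger_gap: 0.0003
grasp_force: 0.0
```

Request:
apply_moves(
  steps="0 0 0 -40 -30 0 0;0 0 0 -40 -30 0 0;0 0 0 -40 -30 0 0;0 0 0 -40 -30 0 0;0 0 0 -40 -30 0 0;0 0 0 0 0 0 0;0 0 0 0 0 0 0",
)

```text
time: 15.3
ee_pos: [0.2502, -0.1942, 0.3096]
tool_rot: [[0.242, 0.97, 0.001], [0.97, -0.242, -0.0], [-0.0, 0.001, -1.0]]
ft_force: [0.4, -0.4, 0.1]
finger_gap: -0.0001
grasp_force: 0.0
```

```bash
python3 rk.py; python3 cl.py
```

```text
shaker pos [-263.8 -179.   309.6] turn [ 0.   0.  -0.2] shift before turn [ 85.  271.3 190.8] after turn [ 84.  271.8 190.6] t 15.3 F [ 0.4 -0.4  0.1]
foot 243 [-48. -60.  99.] [ 48.  49. 104.]
-40 41 -60.0 48.3
-28 39 16.5 48.9
-16 37 17.0 48.6
-4 18 16.6 48.5
8 21 16.9 47.2
20 33 16.6 48.5
32 35 18.0 48.9
44 16 17.6 48.0
rack+foot 0.63 ((4.994956970214844, -16.95502471923828), (93.36851501464844, 134.25338745117188), 0.021129395812749863) 1450
shaker pos [-263.  -177.8  309.5] turn [ 0. -0.  0.] shift before turn [327.7 263.1 104.6] after turn [327.8 263.  104.5] t 15.4 F [-0.1 -0.9  1.2]
pics/c_1545
sil scene 0.74 [  9. 138. 141.] [ -9.  95. 129.] [ 17. 205. 144.] 296
mark scene 0.53 [ -3.7 174.4 140.2]
sil top 0.86 [ -1. 153. 141.] [-13. 104. 126.] [ 13. 210. 146.] 383
mark top 0.92 [ -1.6 180.4 140. ]
mark top 0.2 [-15.6  13.7 128.9]
```

View pics/c_1545.png

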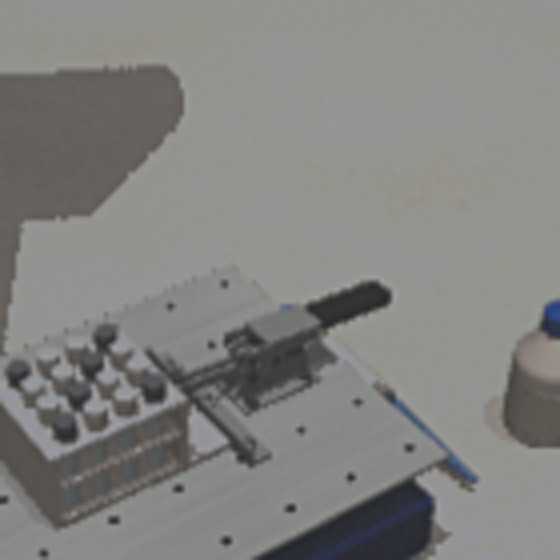

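The handle is horizontal (350,300), with the grip at (180,140) mm as given for locked. The arm is down on the foot at (190,380), and the rack is square against the stop. The robot is clear of everything.

```bash
python3 -c "
from h import *
print(close_job())"
```

```text
the job is handed in; nothing more can be done
None
```

The job is handed in: the rack was pushed home and square against the end stop, and the toggle clamp snapped into lock on its foot, with the last image showing it still so and the arm clear; no verdict was returned.

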